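Find the live release key by feel and unload the sample holder

ROBOT

A 6-joint arm with a two-finger parallel gripper is mounted at the origin on the work surface. World frame = base frame: x ahead of the robot, y to its left, z up, the work surface at z = 0. Lengths are in mm, angles in rad, forces in N, time in s.
With the tool pointing down it reaches from about 350 to 925 mm from the base axis. Payload 6.4 kg.
Tool frame: the origin (TCP) lies at the very end of the fingers, on their centre line; the grasp point (between the pads) lies 19 mm behind it (manip.pinch_z is the distance from the TCP to the grasp point, in mm); z points along the fingers, y is the direction in which the jaws open and shut (so a half turn about z gives the same grasp; the last joint's range is limited). The gripper opens to 85 mm and grips with 20 to 120 N. Pads are 22 mm wide; open, the fingers measure 114 mm over their backs; the gripper's body (76 mm by 85 mm) begins 54 mm behind the grasp point. The pads swing forward as they close: fully open they stand 13 mm farther back than shut.
Start: joints at [0.986, 0.245, 1.558, -0, 1.339, -0.174], TCP at [259.571, 595.934, 231.29] pointing down, gripper open.
Joint ranges: [-3.13, 3.13], [-1.02, 2.26], [0.13, 2.54], [-0.95, 4.09], [0.21, 2.88], [-2.74, 2.74]. Speed limits (rad/s): [2.57, 2.57, 3.14, 3.14, 3.14, 3.14].

INTERFACE

Orientations are given as a 3x3 rotation matrix whose columns are the frame's x, y, z axes.
In Python, from rig import manip gives the robot as it stands. The module is installed in compiled form; this text tells all that it offers.
- The arm moves only by the tool step_arm, never from a script. Its argument "deltas" is one flat list of numbers, 6 for each row, row after row: the shift along the tool's x, y, z in mm, then the turn, a rotation vector about the tool's x, y, z in rad. A call has exactly 10 rows; each row is the pose to reach, as a shift and turn from the pose commanded when the call began, along the tool's axes at that moment; what a row does not reach only later rows make up. A row lasts 1/10 s, in which the tool goes at most 50 mm and 8.59 degrees, less where a joint would pass 70% of its speed; a pose out of reach is approached as far as the arm can. A call with a gripper value outside its range is refused whole. "grip" is the gripper command: -1 is fully open, 1 is shut, values between are in proportion, set as the call begins (left out, the last holds). The fingers move at their own pace and stop on an object; "grip_force" is the grip in N (left out, the last holds). Time passes only in rows, so rows that repeat a pose let the fingers close, or fill a call up. It gives the time, the measured TCP pose, the force and the opening at its end, in the units of the state.
- manip.observe(): the state, without advancing time (a new reading comes with each control period).
- manip.capture(name): name is "side" or "top" or "wrist"; returns the picture (400x640x3 uint8, red, green, blue); there is no depth.
- manip.camera_info(name): a dict with "fx", "fy", "cx", "cy" (pixels), "R" (3x3) and "t" (3): a world point X has camera coordinates R X + t. Camera axes: x right, y down, z forward; pixel columns grow to the right and rows downward; lengths in mm; the calibration is good to about 2 mm. A picture is of the moment at which its call begins: read the wrist's pose just before it. camera_info takes no time and is no camera call; for the wrist camera it gives the pose at the moment of the call.
- manip.hand_in(): hands the job in, once; it reports no verdict.
The state is a dict: "clock": time; "qpos": joint angles; "joint_velocities": joint speeds; "effort": joint torques, N m; "tcp_pos": TCP position; "tool_rot": TCP orientation; "wrist_force": force on the tool from outside, world axes, zero at the start; "moment": the same for the moment, N m; "opening": finger opening in mm.
Only numpy, scipy, OpenCV 4.12 (cv2) and the standard library are available. Lean on these libraries where they do the work, as an engineer would, in place of code of your own. Each camera call takes 0.05 s, during which the arm holds its last target.

TASK

Only one of the three green keys on the white loading unit still works the sample lift: press them one at a time, slowly and gently, until you feel one snap over, backing off any key that stays soft before it reaches its bottom stop and stopping at the snap. When the lift has raised the aluminium sample holder, take the holder out and set it upright in the black cup on the blue mat without dropping it; leave the vial, jar and screwdriver alone.

Things in the scene. Friction and masses are not known exactly. Their poses are not given: they have to be found in the camera images.
- unit: white sample-loading unit fixed to the bench, 206 mm (x) by 246 mm (y), flat deck 85 mm above the origin (centre of the underside); z up, the keys lie towards its -x side in a row along its y (55 mm from the centre, 65 mm apart), the round well (42 mm diameter) 45 mm to +x. Exactly one key, not always the same and unmarked, frees the lift.
- key_a_base: black bezel (36 mm diameter, 4 mm high) of one of three identical keys; origin = centre of its foot, z up. Concentric green cap (24 mm diameter, flat top), top 16 mm above this origin when up. Bezels sit up to 1 mm above or below the deck.
- key_a (a joint): press depth of this cap, m: 0 = up (a spring returns it), 0.0105 = bottom stop. Over 9 mm or 12 N damages it. A dead key stays soft all the way: 0.7 N at first touch, 0.2 N more per mm.
- key_b_base: black bezel (36 mm diameter, 4 mm high) of one of three identical keys; origin = centre of its foot, z up. Concentric green cap (24 mm diameter, flat top), top 16 mm above this origin when up. Bezels sit up to 1 mm above or below the deck.
- key_b (a joint): press depth of this cap, m: 0 = up (a spring returns it), 0.0105 = bottom stop. Over 9 mm or 12 N damages it. The live key is as soft for its first 0.1 to 3.5 mm (varies), stiffens within 0.5 mm to 5 to 8 N, then its force falls over 1.6 mm to that of a soft key: that is the snap, and the lift is freed.
- key_c_base: black bezel (36 mm diameter, 4 mm high) of one of three identical keys; origin = centre of its foot, z up. Concentric green cap (24 mm diameter, flat top), top 16 mm above this origin when up. Bezels sit up to 1 mm above or below the deck.
- key_c (a joint): press depth of this cap, m: 0 = up (a spring returns it), 0.0105 = bottom stop. Over 9 mm or 12 N damages it. The live key meets a solid stop about 1.8 mm beyond the end of its snap (3.6 to 7.2 mm of travel). It then springs back like the others; the lift stays freed.
- lift (a joint): sample lift in the well: 0 = locked down, 0.024 m = released; it then rises by itself in about half a second, carries the holder and stays up.
- holder: aluminium sample holder, solid round cylinder 40 mm diameter, 30 mm tall, about 90 g, with a dark ring and amber window on top; origin = centre of its underside, z up. At first its top lies 1 mm below the deck, in the well, where it cannot be gripped; on the raised lift its top stands 23 mm above the deck.
- cup_floor (a point): centre of the floor of the receiving cup: a black ring, 50 mm inside diameter, 64 mm outside, 8 mm high, on a square blue mat (120 mm) fixed to the bench. z up.
- mat: the blue mat carrying the black cup, 120 x 120 x 3 mm, origin at the centre of its underside.
- vial: small vial with a black cap, 24 mm diameter, 50 mm tall, standing on the bench; origin = centre of its underside. Leave alone.
- jar: amber glass jar with a white lid, 52 mm diameter, 75 mm tall, standing on the bench; origin = centre of its underside. Leave alone.
- driver: screwdriver about 200 mm long lying on the bench along its x axis. Leave alone.
There are look-alikes about, which are no part of the job. There is more than one size of the mat; the job needs the smaller.

How it is judged:
By the outcome, as a careful person would: the job done as asked, in the order asked, and still so for the second after the job is handed in, with the robot touching nothing.
It also fails if it takes over 72 s, if anything falls off the work surface, if the arm or the gripper's body presses on something with over 40 N, if the wrist force passes 120 N, or if a joint passes its speed limit or range.

## Working session

There is one attempt and no reset: what is moved stays moved. The work goes in short steps, Python scripts to look and compute and a tool call to move; the robot and the scene stay as the last step left them, time stands still between calls to the robot, and variables do not carry over. Pictures are saved under pics/ and viewed, and the job is handed in when it is done.

Besides the shell and the picture viewer there is one more tool, called after "Emit:" by a JSON object that holds its "method" and its "body", one argument or row to a line. step_arm: Moves the arm, as the interface text tells. Its arguments: {"type":"object","properties":{"deltas":{"type":"array"},"grip":{"type":"number"},"grip_force":{"type":"number"}},"required":["deltas"]}

```bash
mkdir -p pics
python3 - <<'E'
from rig import manip
import cv2
s=manip.observe();print(s)
for n in("side","top","wrist"):
    i=manip.camera_info(n);print(n,i)
    im=manip.capture(n);cv2.imwrite(f"pics/{n}0.png",im[...,::-1])
print(manip.pinch_z)
E
```

```text
{'clock': 0.0, 'qpos': array([ 9.85882563e-01,  2.45844920e-01,  1.55904167e+00,  5.38558027e-06,
        1.33866729e+00, -1.74098984e-01]), 'joint_velocities': array([ 3.47550200e-05, -7.00290945e-05, -4.67319161e-04, -8.54754388e-04,
        7.21322329e-05, -1.68109797e-03]), 'effort': array([ 6.57435612e-04, -4.29505956e+01, -3.26134622e+01, -4.77880826e-05,
        5.30565827e-03, -2.68861891e-05]), 'tcp_pos': array([259.25908879, 595.44420871, 230.14571339]), 'tool_rot': array([[-9.16795055e-01,  3.99356538e-01, -1.08721819e-03],
       [ 3.99357869e-01,  9.16793667e-01, -1.63229980e-03],
       [ 3.44885154e-04, -1.93067352e-03, -9.99998077e-01]]), 'wrist_force': array([-0.53921455,  0.13862677,  0.104025  ]), 'moment': array([ 0.03894127, -0.0131979 ,  0.04467865]), 'opening': 85.50021299177399}
side {'fx': 458.88603406126816, 'fy': 458.88603406126816, 'cx': 316.240116208304, 'cy': 203.39943819138193, 'R': array([[ 0.73024701, -0.68317201,  0.00391284],
       [-0.50712888, -0.54589328, -0.66694889],
       [ 0.45777681,  0.48505312, -0.74509319]]), 't': array([-412.37715283,  327.94203058, 1302.91300605])}
top {'fx': 487.7972310152003, 'fy': 487.7972310152003, 'cx': 312.55124800298756, 'cy': 192.07451056933377, 'R': array([[-0.02563086, -0.99966029,  0.00472816],
       [-0.98930771,  0.02468557, -0.14373891],
       [ 0.14357336, -0.00836176, -0.98960435]]), 't': array([ -18.47298416,  569.58696091, 1328.40278821])}
wrist {'fx': 297.56256818721664, 'fy': 297.56256818721664, 'cx': 315.3770451576137, 'cy': 199.99196346375035, 'R': array([[ 0.39865181,  0.91709978, -0.00217613],
       [ 0.87251605, -0.37853883,  0.30890792],
       [ 0.28247563, -0.1250454 , -0.95108946]]), 't': array([-648.04808142,  -39.21475757,  381.369166  ])}
18.700000000000003
```

View pics/side0.png

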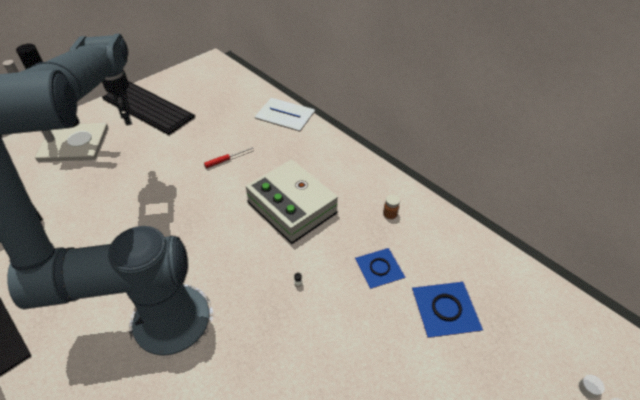

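View pics/top0.png

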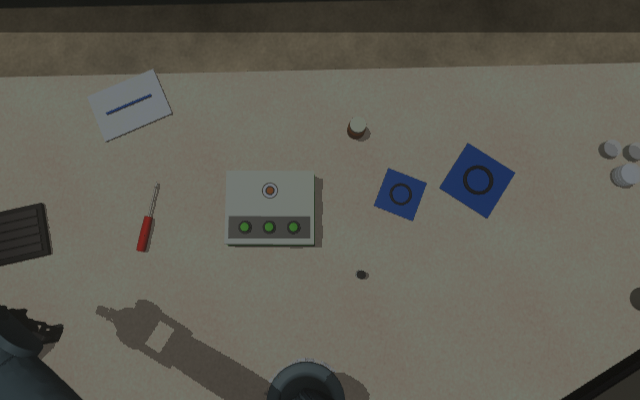

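View pics/wrist0.png

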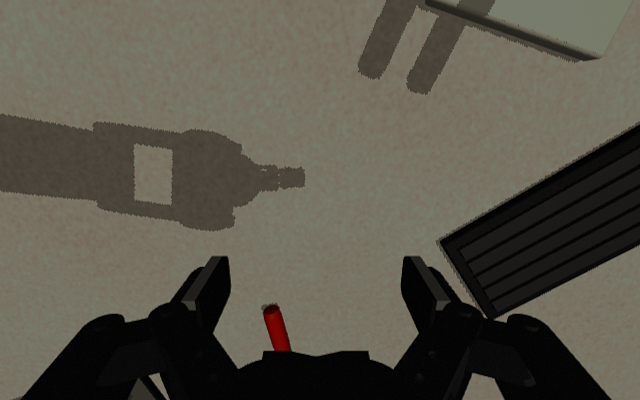

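Top view: the unit has its three green keys at about (245,227), (269,227) and (293,227), with the holder in the well at (270,190). There are two blue mats, the smaller at (400,194) and the larger at (478,180). The vial is at (362,274), the jar at (357,128) and the screwdriver at (148,215). Next I measure these.

```bash
cat > h.py <<'E'
import numpy as np,cv2
def ray(i,u,v):
    R=np.array(i["R"]);t=np.array(i["t"]);c=-R.T@t
    d=R.T@np.array([(u-i["cx"])/i["fx"],(v-i["cy"])/i["fy"],1]);return c,d/np.linalg.norm(d)
def onz(i,u,v,z):
    c,d=ray(i,u,v);return c+d*(z-c[2])/d[2]
def tri(i,p,j,q):
    c,d=ray(i,*p);e,f=ray(j,*q)
    A=np.stack([d,-f],1);s=np.linalg.lstsq(A,e-c,rcond=None)[0]
    a=c+d*s[0];b=e+f*s[1];return (a+b)/2,np.linalg.norm(a-b)
def proj(i,X):
    x=np.array(i["R"])@X+np.array(i["t"]);return x[0]/x[2]*i["fx"]+i["cx"],x[1]/x[2]*i["fy"]+i["cy"]
def blobs(im,lo,hi,amin=15):
    h=cv2.cvtColor(im,cv2.COLOR_BGR2HSV);m=cv2.inRange(h,np.array(lo),np.array(hi))
    n,l,st,ce=cv2.connectedComponentsWithStats(m)
    return m,[(ce[k].round(2),st[k]) for k in range(1,n) if st[k,4]>=amin]
E
python3 - <<'E'
from h import *
from rig import manip
I={n:manip.camera_info(n) for n in("side","top")}
im={n:cv2.imread(f"pics/{n}0.png") for n in I}
for n in I:
    m,b=blobs(im[n],(45,90,40),(80,255,255))
    print(n,"green");[print(c,s,onz(I[n],*c,100).round(1)) for c,s in b]
    m,b=blobs(im[n],(105,120,40),(125,255,255),200)
    print(n,"blue")
    cs,_=cv2.findContours(m,cv2.RETR_EXTERNAL,cv2.CHAIN_APPROX_NONE)
    for c in cs:
        if cv2.contourArea(c)<200: continue
        r=cv2.approxPolyDP(c,0.05*cv2.arcLength(c,True),True)[:,0]
        P=np.array([onz(I[n],*p,3) for p in r]);print(P.round(1).tolist(),P.mean(0).round(1),np.linalg.norm(P-np.roll(P,1,0),axis=1).round(0))
# unit outline top
h=cv2.resize(im["top"][150:290,200:440],None,fx=3,fy=3,interpolation=cv2.INTER_CUBIC);cv2.imwrite("pics/c1.png",h)
h=cv2.resize(im["side"][140:350,230:490],None,fx=3,fy=2.8,interpolation=cv2.INTER_CUBIC);cv2.imwrite("pics/c2.png",h)
E
```

```text
side green
[265.3  185.94] [262 183   8   7  47] [471.  146.6 100. ]
[277.53 196.82] [274 193   8   8  51] [469.2  81.6 100. ]
[290.39 208.39] [287 205   8   8  54] [467.1  15.8 100. ]
side blue
[[703.5, -490.9, 3.0], [581.0, -405.4, 3.0], [491.3, -530.6, 3.0], [616.5, -618.8, 3.0]] [ 598.1 -511.4    3. ] [155. 149. 154. 153.]
[[635.3, -259.9, 3.0], [535.2, -214.4, 3.0], [489.6, -315.5, 3.0], [589.1, -360.2, 3.0]] [ 562.3 -287.5    3. ] [110. 110. 111. 109.]
top green
[244.11 226.27] [240 222   9  10  66] [473.2 151.8 100. ]
[268.5 226.5] [265 222   8  10  64] [470.9  87.  100. ]
[293.05 226.69] [289 222   9  10  65] [468.8  21.8 100. ]
top blue
[[636.8, -254.3, 3.0], [532.5, -209.0, 3.0], [489.4, -316.2, 3.0], [592.9, -359.6, 3.0]] [ 562.9 -284.8    3. ] [114. 114. 116. 112.]
[[705.6, -489.7, 3.0], [577.2, -402.2, 3.0], [489.7, -531.9, 3.0], [615.9, -620.5, 3.0]] [ 597.1 -511.1    3. ] [159. 155. 156. 154.]
```

View pics/c1.png

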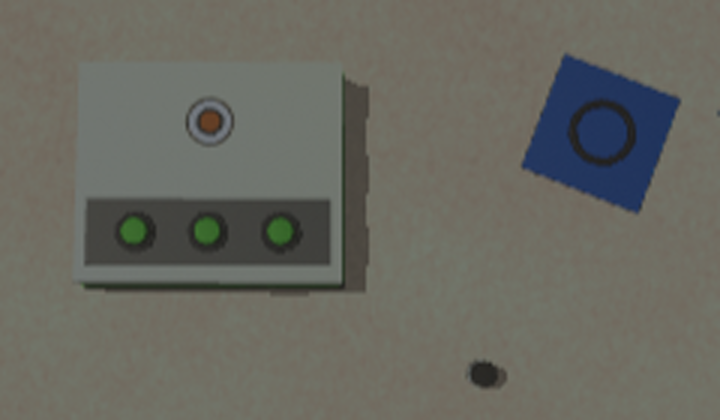

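View pics/c2.png

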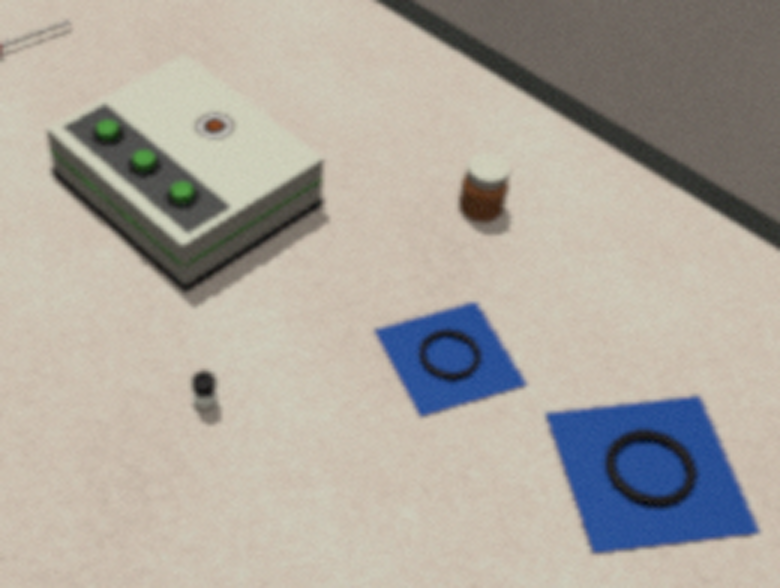

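The small mat is the one at (400,194) in the top view. Its sides measure about 114 mm against about 156 mm for the other. I'll move above the keys with the fingers shut and look with the wrist camera.

Emit:
{"method": "step_arm", "body": {
  "deltas": [-32,-31,2,0,0,-0.041,-64,-61,5,0,0,-0.082,-96,-92,7,0,0,-0.123,-128,-122,10,0,0,-0.164,-160,-153,12,0,0,-0.205,-192,-184,14,0,0,-0.246,-224,-214,17,0,0,-0.287,-256,-245,19,0,0,-0.328,-288,-275,22,0,0,-0.369,-320,-306,24,0,0,-0.41],
  "grip": 1,
  "grip_force": 40
}}

```text
clock: 1.15
tcp_pos: [430.9, 185.9, 207.0]
tool_rot: [[-1.0, -0.001, -0.0], [-0.001, 1.0, 0.0], [0.0, 0.0, -1.0]]
wrist_force: [0.6, 0.9, -0.8]
opening: -0.1
```

Emit:
{"method": "step_arm", "body": {
  "deltas": [-11,-26,0,0,0,0,-22,-52,2,0,0,0,-33,-78,4,0,0,0,-42,-102,6,0,0,0,-42,-102,6,0,0,0,-42,-102,6,0,0,0,-42,-102,6,0,0,0,-42,-102,6,0,0,0,-42,-102,6,0,0,0,-42,-102,6,0,0,0]
}}

```text
clock: 2.15
tcp_pos: [472.5, 86.1, 201.3]
tool_rot: [[-1.0, -0.0, 0.0], [-0.0, 1.0, 0.0], [-0.0, 0.0, -1.0]]
wrist_force: [-0.3, -0.0, -0.6]
opening: -0.1
```

Run:
```python
from h import *
from rig import manip
s=manip.observe();print({k:s[k] for k in('clock','tcp_pos','tool_rot','wrist_force','opening','qpos')})
i=manip.camera_info("wrist");im=manip.capture("wrist")[...,::-1].copy();cv2.imwrite("pics/w1.png",im)
np.save("w1.npy",i,allow_pickle=True)
m,b=blobs(im,(45,90,40),(80,255,255),100)
T=manip.camera_info("top");S=manip.camera_info("side")
tp=[(244.11,226.27),(268.5,226.5),(293.05,226.69)];sp=[(265.3,185.94),(277.53,196.82),(290.39,208.39)]
for a,c in zip(tp,sp): X,e=tri(T,a,S,c);print("TS",X.round(1),round(e,1))
for c,st in b:
    print(c,st,onz(i,*c,101).round(1))
```

```text
{'clock': 2.15, 'tcp_pos': array([472.53313719,  86.05452881, 201.3480541 ]), 'tool_rot': array([[-9.99999990e-01, -1.00306876e-04,  9.88970186e-05],
       [-1.00303480e-04,  9.99999994e-01,  3.43405540e-05],
       [-9.89004626e-05,  3.43306339e-05, -9.99999995e-01]]), 'wrist_force': array([-0.33618041, -0.01461121, -0.574353  ]), 'opening': -0.12615309822876522, 'qpos': array([-5.65192838e-02, -1.33166912e-01,  2.00912352e+00,  4.18049889e-05,
        1.26553924e+00, -1.62742848e+00])}
TS [474.2 152.3  93.4] 1.2
TS [472.1  87.1  93.4] 1.8
TS [470.2  21.4  92.6] 2.2
[317.18 139.23] [195 135 244  10 781] [418.9  87.2 101. ]
[240.14 197.35] [227 185  27  26 529] [468.1  21.3 101. ]
[315.52 199.65] [303 187  26  26 547] [470.2  85.9 101. ]
[390.54 201.71] [377 189  28  27 554] [472.  150.6 101. ]
```

View pics/w1.png

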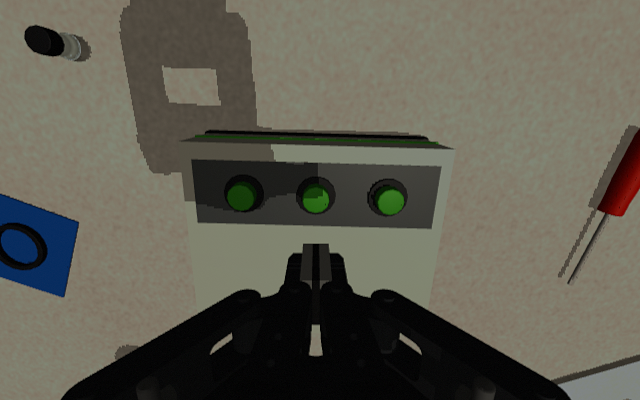

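The wrist view shows the caps at (240,197), (315,200) and (390,202). At z=101 that puts them 64.6 mm apart, which matches the spec. Keys: (468,21), (470,86) and (472,151). I'll start with the middle one and lower to just above its cap.

Emit:
{"method": "step_arm", "body": {
  "deltas": [1,0,16,0,0,0,2,0,32,0,0,0,2,0,48,0,0,0,2,0,64,0,0,0,2,0,80,0,0,0,2,0,90,0,0,0,2,0,95,0,0,0,2,0,97,0,0,0,2,0,97,0,0,0,2,0,97,0,0,0]
}}

```text
clock: 3.2
tcp_pos: [471.2, 85.6, 105.0]
tool_rot: [[-1.0, 0.001, 0.001], [0.001, 1.0, -0.0], [-0.001, -0.0, -1.0]]
wrist_force: [-0.4, 1.3, 0.1]
opening: 0.3
```

Run:
```python
from h import *
from rig import manip
for k in range(3):
    s=manip.observe();print(s['clock'],s['tcp_pos'].round(2),s['wrist_force'].round(2))
    im=manip.capture("wrist")[...,::-1]
cv2.imwrite("pics/w2.png",im)
```

```text
3.2 [471.22  85.59 105.02] [-0.37  1.32  0.09]
3.25 [471.22  85.57 105.01] [ 0.06  0.02 -0.45]
3.3 [471.16  85.55 104.96] [ 0.27 -0.2   0.81]
```

View pics/w2.png

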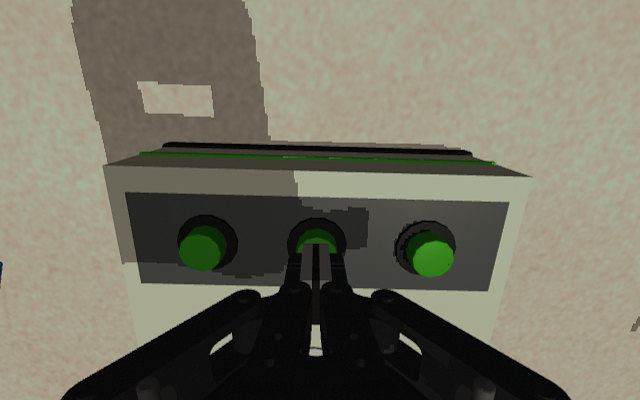

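Emit:
{"method": "step_arm", "body": {
  "deltas": [0,0,0.5,0,0,0,0,0,1,0,0,0,0,0,1.5,0,0,0,0,0,2,0,0,0,0,0,2.4,0,0,0,0,0,2.8,0,0,0,0,0,3,0,0,0,0,0,3,0,0,0,0,0,3,0,0,0,0,0,3,0,0,0]
}}

```text
clock: 4.35
tcp_pos: [470.7, 85.6, 101.3]
tool_rot: [[-1.0, 0.001, 0.0], [0.001, 1.0, 0.0], [-0.0, 0.0, -1.0]]
wrist_force: [0.4, -0.0, 0.2]
opening: -0.0
```

Emit:
{"method": "step_arm", "body": {
  "deltas": [0,0,0.1,0,0,0,0,0,0.2,0,0,0,0,0,0.3,0,0,0,0,0,0.5,0,0,0,0,0,0.6,0,0,0,0,0,0.7,0,0,0,0,0,0.8,0,0,0,0,0,1,0,0,0,0,0,1,0,0,0,0,0,1,0,0,0]
}}

```text
clock: 5.35
tcp_pos: [470.7, 85.6, 100.4]
tool_rot: [[-1.0, 0.001, 0.0], [0.001, 1.0, -0.0], [-0.0, -0.0, -1.0]]
wrist_force: [0.4, -0.5, 1.0]
opening: 0.1
```

Emit:
{"method": "step_arm", "body": {
  "deltas": [0,0,0.1,0,0,0,0,0,0.2,0,0,0,0,0,0.3,0,0,0,0,0,0.5,0,0,0,0,0,0.6,0,0,0,0,0,0.7,0,0,0,0,0,0.8,0,0,0,0,0,1,0,0,0,0,0,1,0,0,0,0,0,1,0,0,0]
}}

```text
clock: 6.35
tcp_pos: [470.7, 85.6, 99.3]
tool_rot: [[-1.0, 0.001, -0.0], [0.001, 1.0, 0.0], [0.0, 0.0, -1.0]]
wrist_force: [-0.5, -0.3, 0.9]
opening: 0.4
```

Emit:
{"method": "step_arm", "body": {
  "deltas": [0,0,0.1,0,0,0,0,0,0.2,0,0,0,0,0,0.3,0,0,0,0,0,0.5,0,0,0,0,0,0.6,0,0,0,0,0,0.7,0,0,0,0,0,0.8,0,0,0,0,0,1,0,0,0,0,0,1,0,0,0,0,0,1,0,0,0]
}}

```text
clock: 7.35
tcp_pos: [470.7, 85.6, 98.4]
tool_rot: [[-1.0, 0.001, -0.0], [0.001, 1.0, -0.0], [0.0, -0.0, -1.0]]
wrist_force: [-2.6, 0.1, 4.0]
opening: -0.4
```

```bash
cat > r.py <<'E'
from h import *
from rig import manip
import sys
F=[]
for k in range(2):
    s=manip.observe();F.append(s['wrist_force']);im=manip.capture("side")[...,::-1]
s=manip.observe();F.append(s['wrist_force'])
print(s['clock'],s['tcp_pos'].round(2),np.round(F,1).tolist())
cv2.imwrite(f"pics/{sys.argv[1]}.png",cv2.resize(im[140:250,230:350],None,fx=4,fy=4,interpolation=cv2.INTER_CUBIC))
E
python3 r.py s1
```

```text
7.45 [470.68  85.58  98.41] [[-2.6, 0.1, 4.0], [-1.6, 0.8, 4.7], [-1.8, -0.6, 4.0]]
```

The force has jumped to about 4.2 N, so this key is stiffening. I'll continue in small steps.

Emit:
{"method": "step_arm", "body": {
  "deltas": [0,0,0.1,0,0,0,0,0,0.2,0,0,0,0,0,0.3,0,0,0,0,0,0.4,0,0,0,0,0,0.5,0,0,0,0,0,0.6,0,0,0,0,0,0.7,0,0,0,0,0,0.7,0,0,0,0,0,0.7,0,0,0,0,0,0.7,0,0,0]
}}

```text
clock: 8.45
tcp_pos: [470.7, 85.6, 97.8]
tool_rot: [[-1.0, 0.001, -0.0], [0.001, 1.0, -0.0], [0.0, -0.0, -1.0]]
wrist_force: [-2.2, 0.1, 5.8]
opening: -0.1
```

```bash
python3 r.py s2
```

```text
8.55 [470.72  85.57  97.83] [[-2.2, 0.1, 5.8], [-3.0, -0.1, 5.9], [-2.6, 0.5, 5.9]]
```

Emit:
{"method": "step_arm", "body": {
  "deltas": [0,0,0.1,0,0,0,0,0,0.2,0,0,0,0,0,0.3,0,0,0,0,0,0.4,0,0,0,0,0,0.5,0,0,0,0,0,0.6,0,0,0,0,0,0.7,0,0,0,0,0,0.7,0,0,0,0,0,0.7,0,0,0,0,0,0.7,0,0,0]
}}

```text
clock: 9.55
tcp_pos: [470.7, 85.6, 97.2]
tool_rot: [[-1.0, 0.001, -0.0], [0.001, 1.0, -0.0], [0.0, -0.0, -1.0]]
wrist_force: [-1.7, 0.2, 5.0]
opening: -0.1
```

```bash
python3 r.py s3
```

```text
9.65 [470.71  85.58  97.16] [[-1.7, 0.2, 5.0], [-2.7, 0.4, 6.6], [-2.1, 0.4, 5.7]]
```

Emit:
{"method": "step_arm", "body": {
  "deltas": [0,0,0.1,0,0,0,0,0,0.2,0,0,0,0,0,0.3,0,0,0,0,0,0.4,0,0,0,0,0,0.5,0,0,0,0,0,0.6,0,0,0,0,0,0.6,0,0,0,0,0,0.6,0,0,0,0,0,0.6,0,0,0,0,0,0.6,0,0,0]
}}

```text
clock: 10.65
tcp_pos: [470.7, 85.6, 96.6]
tool_rot: [[-1.0, 0.001, -0.0], [0.001, 1.0, -0.0], [0.0, -0.0, -1.0]]
wrist_force: [-2.7, 0.4, 5.8]
opening: 0.0
```

```bash
python3 r.py s4
```

```text
10.75 [470.7   85.57  96.57] [[-2.7, 0.4, 5.8], [-2.6, 0.3, 6.2], [-2.5, 0.0, 6.1]]
```

View pics/s4.png

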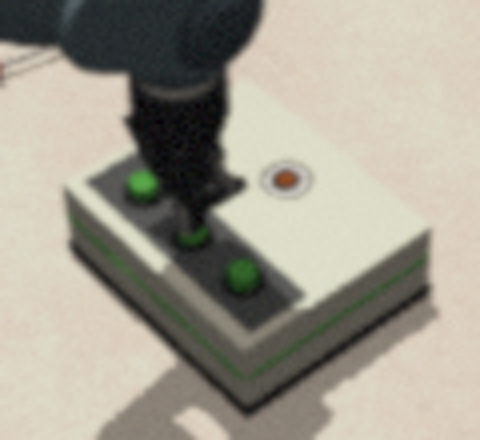

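Run:
```python
from h import *
from rig import manip
im=manip.capture("wrist")[...,::-1]
s=manip.observe();print(s['clock'],s['tcp_pos'],s['wrist_force'],s['moment'],s['opening'],s['qpos'])
cv2.imwrite("pics/w3.png",cv2.resize(im[180:330,160:480],None,fx=2.5,fy=2.5,interpolation=cv2.INTER_CUBIC))
```

```text
10.8 [470.71469938  85.58442784  96.58130795] [-3.06432805  0.09587292  5.91928541] [0.00814842 0.49409147 0.01673244] -0.004973922532598523 [-5.77045638e-02  1.44833985e-02  2.08153137e+00 -4.86848423e-05
  1.04567908e+00 -1.62776081e+00]
```

View pics/w3.png

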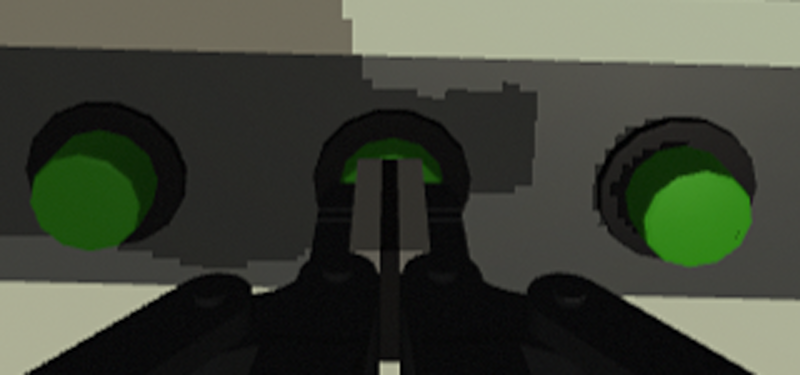

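Force is holding at about 6 N and the lift is not up yet: the holder is still flush at (287,180) in the side crop. I'll continue carefully.

Emit:
{"method": "step_arm", "body": {
  "deltas": [0,0,0.1,0,0,0,0,0,0.2,0,0,0,0,0,0.3,0,0,0,0,0,0.4,0,0,0,0,0,0.5,0,0,0,0,0,0.6,0,0,0,0,0,0.6,0,0,0,0,0,0.6,0,0,0,0,0,0.6,0,0,0,0,0,0.6,0,0,0]
}}

```text
clock: 11.8
tcp_pos: [470.7, 85.6, 95.7]
tool_rot: [[-1.0, 0.001, 0.0], [0.001, 1.0, 0.0], [-0.0, 0.0, -1.0]]
wrist_force: [0.1, 0.4, 2.2]
opening: 0.2
```

```bash
python3 r.py s5
```

```text
11.9 [470.71  85.56  95.68] [[0.1, 0.4, 2.2], [0.4, -0.0, 1.8], [-0.2, 0.6, 1.9]]
```

View pics/s5.png

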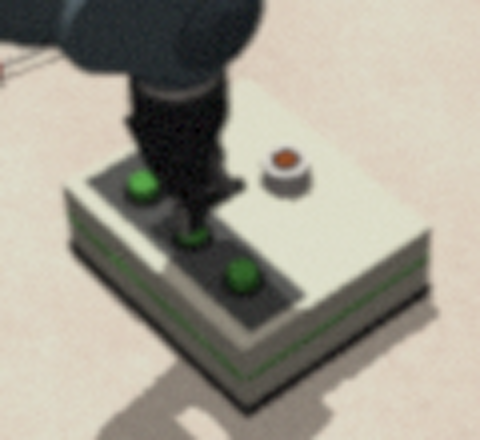

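It snapped: the force fell from 6.0 to 1.9 N, and the holder now stands proud at (287,170) in the side crop. I'll back off, straight up.

Emit:
{"method": "step_arm", "body": {
  "deltas": [0,0,-1,0,0,0,0,0,-3,0,0,0,0,0,-8,0,0,0,0,0,-18,0,0,0,0,0,-34,0,0,0,0,0,-52,0,0,0,0,0,-70,0,0,0,0,0,-86,0,0,0,0,0,-98,0,0,0,0,0,-105,0,0,0]
}}

```text
clock: 12.9
tcp_pos: [471.1, 85.6, 202.2]
tool_rot: [[-1.0, 0.001, 0.002], [0.001, 1.0, -0.0], [-0.002, -0.0, -1.0]]
wrist_force: [0.6, -0.4, -0.8]
opening: -0.1
```

Emit:
{"method": "step_arm", "body": {
  "deltas": [10,0,-2,0,0,0,20,0,-2,0,0,0,30,0,-2,0,0,0,30,0,-2,0,0,0,30,0,-2,0,0,0,30,0,-2,0,0,0,30,0,-2,0,0,0,30,0,-2,0,0,0,30,0,-2,0,0,0,30,0,-2,0,0,0],
  "grip": -1
}}

```text
clock: 13.9
tcp_pos: [440.7, 85.6, 202.6]
tool_rot: [[-1.0, 0.001, -0.0], [0.001, 1.0, -0.0], [0.0, -0.0, -1.0]]
wrist_force: [0.6, -0.7, -0.2]
opening: 85.8
```

Run:
```python
from h import *
from rig import manip
s=manip.observe();print({k:s[k] for k in('clock','tcp_pos','wrist_force','opening')})
for n in("wrist","top","side"):
    i=manip.camera_info(n);im=manip.capture(n)[...,::-1].copy();cv2.imwrite(f"pics/{n}5.png",im);np.save(f"{n}5.npy",i,allow_pickle=True)
    m,b=blobs(im,(5,110,50),(22,255,255),20)
    for c,st in b:
        print(n,c,st,onz(i,*c,108).round(1))
    m,b=blobs(im,(105,120,40),(125,255,255),200)
```

```text
{'clock': 13.9, 'tcp_pos': array([440.73638841,  85.58626534, 202.64678708]), 'wrist_force': array([ 0.55041995, -0.74468928, -0.19489579]), 'opening': 85.83097358174724}
wrist [313.19 330.78] [304 323  19  16 226] [571.6  83.2 108. ]
wrist [137.85 396.  ] [128 391  23   9 141] [ 657.1 -104.4  108. ]
top [353.35 131.94] [348 126  16  10  34] [ 721.7 -147.4  108. ]
top [268.67 188.75] [266 186   7   7  36] [571.1  84.6 108. ]
side [390.07 211.74] [384 204  14  15 136] [ 681.4 -211.8  108. ]
```

View pics/wrist5.png

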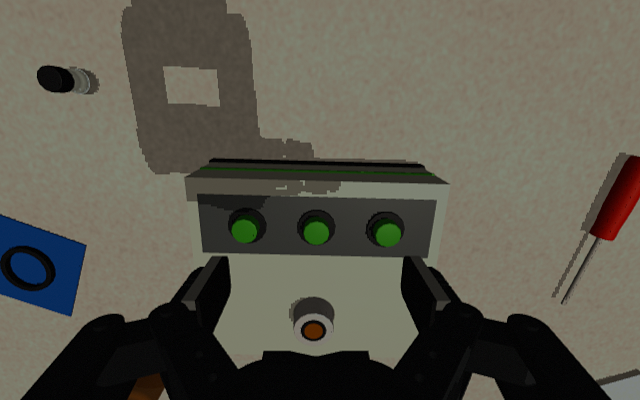

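View pics/top5.png

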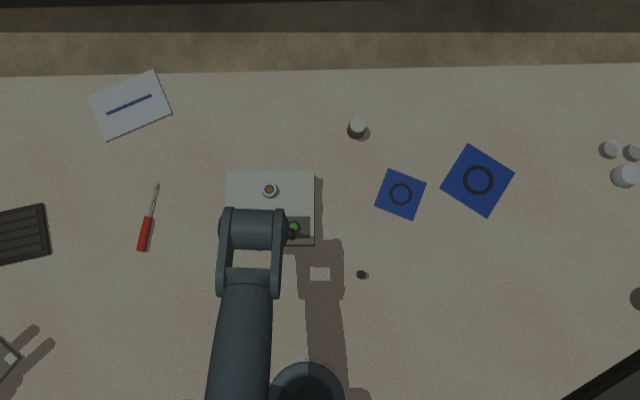

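The wrist and top views agree on the holder: (571.6,83.2) and (571.1,84.6), against (570,82.5) expected from the unit's geometry. I'll move over it and lower.

Emit:
{"method": "step_arm", "body": {
  "deltas": [-20,0,0,0,0,0,-42,-1,0,0,0,0,-64,-2,0,0,0,0,-86,-2,10,0,0,0,-108,-2,24,0,0,0,-122,-2,38,0,0,0,-128,-2,50,0,0,0,-130.5,-2,60,0,0,0,-130.5,-2,66,0,0,0,-130.5,-2,70,0,0,0]
}}

```text
clock: 15.05
tcp_pos: [570.5, 83.6, 132.1]
tool_rot: [[-1.0, 0.001, -0.001], [0.001, 1.0, -0.0], [0.001, -0.0, -1.0]]
wrist_force: [-0.0, 0.1, -0.0]
opening: 85.5
```

Emit:
{"method": "step_arm", "body": {
  "deltas": [0,0,6,0,0,0,0,0,12,0,0,0,0,0,18,0,0,0,0,0,24,0,0,0,0,0,30,0,0,0,0,0,34,0,0,0,0,0,36,0,0,0,0,0,37,0,0,0,0,0,37,0,0,0,0,0,37,0,0,0]
}}

```text
clock: 16.05
tcp_pos: [571.4, 83.5, 95.9]
tool_rot: [[-1.0, 0.001, 0.001], [0.001, 1.0, -0.0], [-0.001, -0.0, -1.0]]
wrist_force: [-0.2, 0.9, -1.1]
opening: 85.7
```

Run:
```python
from h import *
from rig import manip
s=manip.observe();print({k:s[k] for k in('clock','tcp_pos','wrist_force','opening')})
for n in("wrist","side"):
    im=manip.capture(n)[...,::-1].copy();cv2.imwrite(f"pics/{n}6.png",im)
cv2.imwrite("pics/side6.png",cv2.resize(im[120:250,220:360],None,fx=4,fy=4,interpolation=cv2.INTER_CUBIC))
```

```text
{'clock': 16.05, 'tcp_pos': array([571.37861973,  83.48327023,  95.94991646]), 'wrist_force': array([-0.22576466,  0.92472749, -1.05795803]), 'opening': 85.65499168105801}
```

View pics/wrist6.png

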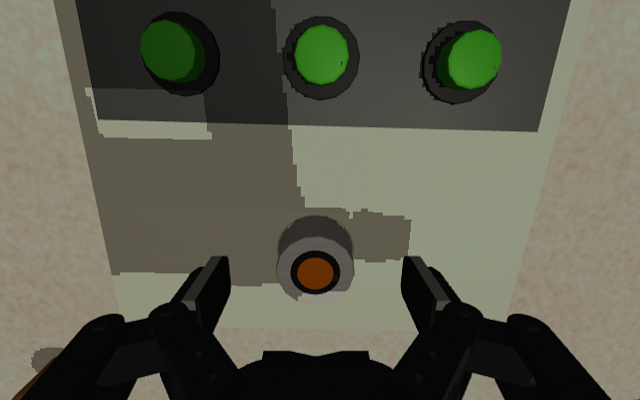

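View pics/side6.png

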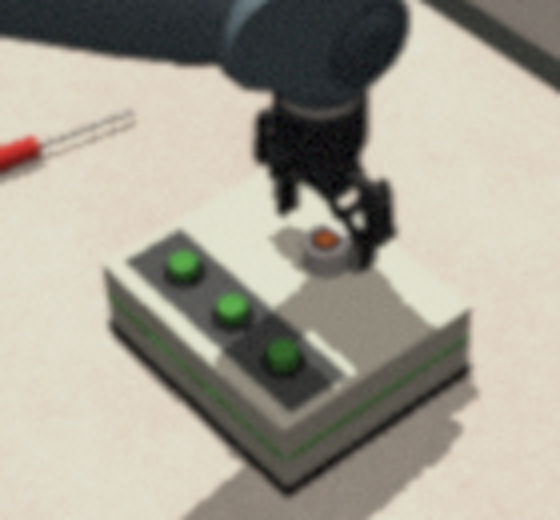

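The holder at (315,272) is centred between the pads. I'll lower 8.5 mm, then close.

Emit:
{"method": "step_arm", "body": {
  "deltas": [0,0,2,0,0,0,0,0,4,0,0,0,0,0,6,0,0,0,0,0,8,0,0,0,0,0,8.5,0,0,0,0,0,8.5,0,0,0,0,0,8.5,0,0,0,0,0,8.5,0,0,0,0,0,8.5,0,0,0,0,0,8.5,0,0,0]
}}

```text
clock: 17.15
tcp_pos: [571.2, 83.5, 87.2]
tool_rot: [[-1.0, 0.001, 0.0], [0.001, 1.0, -0.0], [-0.0, -0.0, -1.0]]
wrist_force: [0.4, -0.2, 0.0]
opening: 85.0
```

Emit:
{"method": "step_arm", "body": {
  "deltas": [0,0,0,0,0,0,0,0,0,0,0,0,0,0,0,0,0,0,0,0,0,0,0,0,0,0,0,0,0,0,0,0,0,0,0,0,0,0,0,0,0,0,0,0,0,0,0,0,0,0,0,0,0,0,0,0,0,0,0,0],
  "grip": 1,
  "grip_force": 40
}}

```text
clock: 18.15
tcp_pos: [571.2, 83.5, 87.2]
tool_rot: [[-1.0, 0.001, 0.0], [0.001, 1.0, -0.0], [-0.0, -0.0, -1.0]]
wrist_force: [-0.3, -0.1, 2.0]
opening: 38.6
```

Emit:
{"method": "step_arm", "body": {
  "deltas": [0,0,-1,0,0,0,0,0,-4,0,0,0,0,0,-9,0,0,0,0,0,-16,0,0,0,0,0,-25,0,0,0,0,0,-35,0,0,0,0,0,-45,0,0,0,0,0,-53,0,0,0,0,0,-58,0,0,0,0,0,-60,0,0,0]
}}

```text
clock: 19.15
tcp_pos: [571.5, 83.5, 148.0]
tool_rot: [[-1.0, 0.001, 0.001], [0.001, 1.0, -0.0], [-0.001, -0.0, -1.0]]
wrist_force: [-0.3, 0.5, 0.0]
opening: 38.4
```

Run:
```python
from h import *
from rig import manip
s=manip.observe();print({k:s[k] for k in('clock','tcp_pos','wrist_force','opening')})
i=manip.camera_info("wrist");im=manip.capture("wrist")[...,::-1].copy();cv2.imwrite("pics/w7.png",im)
m,b=blobs(im,(5,110,50),(22,255,255),100)
for c,st in b: print(c,st,onz(i,*c,s['tcp_pos'][2]+21).round(1))
im=manip.capture("side")[...,::-1]
cv2.imwrite("pics/side7.png",cv2.resize(im[90:250,220:360],None,fx=4,fy=3.7,interpolation=cv2.INTER_CUBIC))
# cup ring from top5 image
T=manip.camera_info("top");S=manip.camera_info("side")
for n,J in(("top",T),("side",S)):
    a=cv2.imread(f"pics/{n}5.png");
    m,b=blobs(a,(105,120,40),(125,255,255),200)
    cs,h=cv2.findContours(m,cv2.RETR_CCOMP,cv2.CHAIN_APPROX_NONE)
    for c,hh in zip(cs,h[0]):
        if hh[3]>=0 and cv2.contourArea(c)>80: # ring outer boundary seen as hole in blue
            e=cv2.fitEllipse(c);print(n,"hole",np.round(e[0],1),np.round(e[1],1),onz(J,*e[0],5).round(1))
```

```text
{'clock': 19.15, 'tcp_pos': array([571.49900718,  83.47607113, 148.03891489]), 'wrist_force': array([-0.31749104,  0.50310845,  0.0059581 ]), 'opening': 38.4342726074284}
[315.44 283.13] [ 297  267   38   34 1006] [571.5  83.2 169. ]
[ 82.58 353.51] [ 57 344  54  24 707] [613.7 -37.5 169. ]
top hole [400.4 193.6] [22.8 23.3] [ 563.6 -286.3    5. ]
top hole [477.7 179.6] [29.9 31.4] [ 598.9 -512.6    5. ]
side hole [446.5 306.8] [25.8 30.8] [ 601.6 -511.6    5. ]
```

View pics/w7.png

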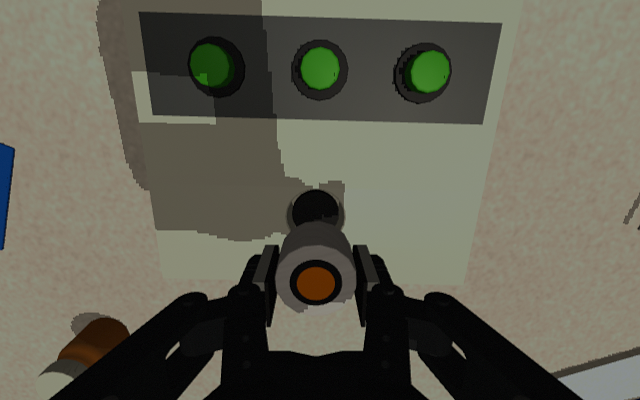

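View pics/side7.png

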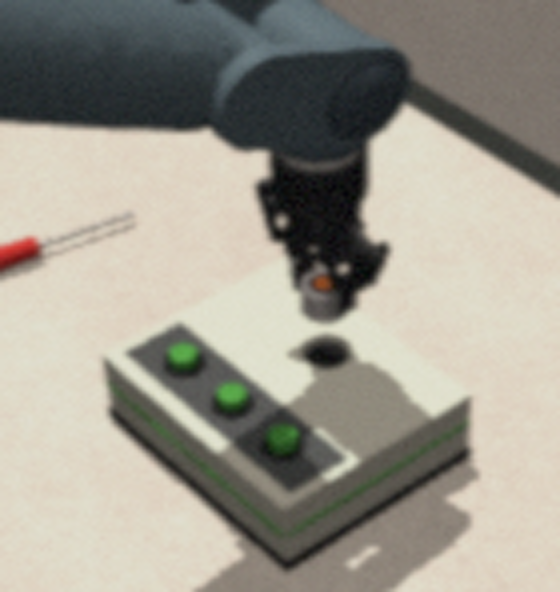

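The holder is gripped, lifted and upright, with its window at (315,283), centred. The middle key has sprung back up. I'll move beside the small mat to measure the cup with the wrist camera.

Emit:
{"method": "step_arm", "body": {
  "deltas": [-2,-10,-4,0,0,0,-7,-38,-8,0,0,0,-14,-74,-10,0,0,0,-21,-112,-10,0,0,0,-28,-150,-10,0,0,0,-35,-188,-10,0,0,0,-42,-226,-10,0,0,0,-49,-264,-10,0,0,0,-55,-300,-10,0,0,0,-60,-328,-10,0,0,0]
}}

```text
clock: 20.25
tcp_pos: [630.5, -247.6, 156.8]
tool_rot: [[-1.0, 0.002, -0.001], [0.002, 1.0, -0.0], [0.001, -0.0, -1.0]]
wrist_force: [0.2, -0.1, -1.7]
opening: 38.5
```

Emit:
{"method": "step_arm", "body": {
  "deltas": [-4,-20,0,0,0,0,-6,-32,0,0,0,0,-8,-40,0,0,0,0,-8,-42,0,0,0,0,-8,-42,0,0,0,0,-8,-42,0,0,0,0,-8,-42,0,0,0,0,-8,-42,0,0,0,0,-8,-42,0,0,0,0,-8,-42,0,0,0,0]
}}

```text
clock: 21.25
tcp_pos: [638.9, -286.4, 157.2]
tool_rot: [[-1.0, 0.001, 0.0], [0.001, 1.0, -0.0], [-0.0, -0.0, -1.0]]
wrist_force: [0.8, 0.0, -0.5]
opening: 38.3
```

Run:
```python
from h import *
from rig import manip
s=manip.observe();print({k:s[k] for k in('clock','tcp_pos','tool_rot','wrist_force','opening','qpos')})
i=manip.camera_info("wrist");im=manip.capture("wrist")[...,::-1].copy();cv2.imwrite("pics/w8.png",im)
m,b=blobs(im,(105,120,40),(125,255,255),500)
cs,h=cv2.findContours(m,cv2.RETR_CCOMP,cv2.CHAIN_APPROX_NONE)
for c,hh in zip(cs,h[0]):
    if cv2.contourArea(c)<500: continue
    if hh[3]>=0 or cv2.contourArea(c)<8000:
        e=cv2.fitEllipse(c);print("ell",hh[3],np.round(e[0],1),np.round(e[1],1),onz(i,*e[0],3).round(1),onz(i,*e[0],11).round(1))
    else:
        r=cv2.approxPolyDP(c,0.05*cv2.arcLength(c,True),True)[:,0];P=np.array([onz(i,*p,3) for p in r]);print(r.tolist(),P.round(1).tolist(),P.mean(0).round(1),np.linalg.norm(P-np.roll(P,1,0),axis=1).round(0))
```

```text
{'clock': 21.25, 'tcp_pos': array([ 638.89594867, -286.38066601,  157.23303436]), 'tool_rot': array([[-9.99999862e-01,  5.24849826e-04,  7.64830009e-06],
       [ 5.24849533e-04,  9.99999862e-01, -3.82013880e-05],
       [-7.66834902e-06, -3.81973686e-05, -9.99999999e-01]]), 'wrist_force': array([ 0.7963207 ,  0.04854113, -0.54404822]), 'opening': 38.30482592808432, 'qpos': array([-5.82907172e-01,  4.25267575e-01,  1.47075542e+00, -2.92147462e-05,
        1.24554225e+00, -2.15316931e+00])}
ell -1 [ 83.  145.3] [56.1 75.2] [ 597.4 -517.1    3. ] [ 596.3 -510.9   11. ]
ell -1 [315.2 107.8] [51.4 54.7] [ 561.8 -286.9    3. ] [ 561.7 -286.9   11. ]
[[34, 18], [0, 175], [129, 247], [197, 125]] [[486.7, -533.3, 3.0], [627.5, -609.2, 3.0], [709.1, -493.1, 3.0], [577.8, -401.6, 3.0]] [ 600.3 -509.3    3. ] [160. 160. 142. 160.]
ell 2 [ 81.4 144.8] [ 83.2 103.7] [ 596.9 -518.5    3. ] [ 595.8 -512.3   11. ]
[[280, 16], [237, 141], [345, 186], [399, 74]] [[485.1, -317.6, 3.0], [593.1, -364.0, 3.0], [639.1, -256.0, 3.0], [532.0, -209.4, 3.0]] [ 562.3 -286.8    3. ] [118. 118. 117. 117.]
ell 4 [314.9 107.3] [68.5 71. ] [ 561.3 -287.1    3. ] [ 561.2 -287.1   11. ]
```

View pics/w8.png

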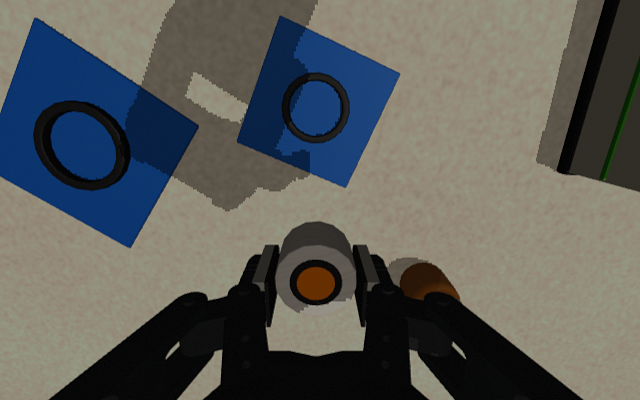

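The wrist view shows the small mat (sides about 118 mm) with its cup at (315,107), and the big mat (160 mm) at (82,145). The cup is at (562,-287), and the mat centre and top view agree to about 2 mm. I'll move over it and lower.

Emit:
{"method": "step_arm", "body": {
  "deltas": [8,0,2,0,0,0,20,0,6,0,0,0,34,0,12,0,0,0,48,-0.5,22,0,0,0,60,-0.5,34,0,0,0,70,-0.5,48,0,0,0,75,-0.5,64,0,0,0,77,-0.5,80,0,0,0,77,-0.5,94,0,0,0,77,-0.5,104,0,0,0]
}}

```text
clock: 22.3
tcp_pos: [561.6, -286.6, 51.4]
tool_rot: [[-1.0, 0.001, -0.001], [0.001, 1.0, 0.001], [0.001, 0.001, -1.0]]
wrist_force: [-0.7, 0.1, -0.8]
opening: 38.4
```

Emit:
{"method": "step_arm", "body": {
  "deltas": [0,0,6,0,0,0,0,0,12,0,0,0,0,0,18,0,0,0,0,0,21,0,0,0,0,0,22,0,0,0,0,0,22,0,0,0,0,0,22,0,0,0,0,0,22,0,0,0,0,0,22,0,0,0,0,0,22,0,0,0]
}}

```text
clock: 23.3
tcp_pos: [561.9, -287.1, 31.3]
tool_rot: [[-1.0, 0.001, 0.0], [0.001, 1.0, -0.0], [-0.0, -0.0, -1.0]]
wrist_force: [0.4, -0.0, -0.7]
opening: 38.4
```

Run:
```python
from h import *
from rig import manip
s=manip.observe();print({k:s[k] for k in('clock','tcp_pos','wrist_force','opening')})
i=manip.camera_info("wrist");im=manip.capture("wrist")[...,::-1].copy()
cv2.imwrite("pics/w9.png",cv2.resize(im[160:330,200:440],None,fx=3.3,fy=3.3,interpolation=cv2.INTER_CUBIC))
im=manip.capture("side")[...,::-1]
cv2.imwrite("pics/side9.png",cv2.resize(im[200:310,320:440],None,fx=5,fy=5,interpolation=cv2.INTER_CUBIC))
# expected cup in image
for p in((562,-312,11),(562,-262,11),(537,-287,11),(562,-319,11),(562,-255,11),(530,-287,11)): print(p,np.round(proj(i,np.array(p,float)),1))
```

```text
{'clock': 23.3, 'tcp_pos': array([ 561.92513637, -287.06058949,   31.33805465]), 'wrist_force': array([ 0.41901739, -0.02819774, -0.72808269]), 'opening': 38.395561796548414}
(562, -312, 11) [274.7 244.1]
(562, -262, 11) [357.1 244.1]
(537, -287, 11) [315.9 205.1]
(562, -319, 11) [263.2 244.1]
(562, -255, 11) [368.6 244.1]
(530, -287, 11) [316.  193.6]
```

View pics/w9.png

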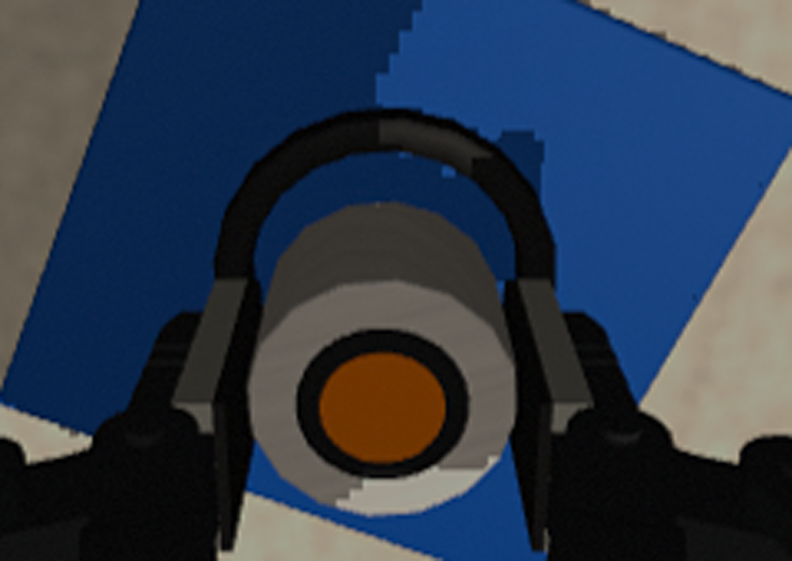

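View pics/side9.png

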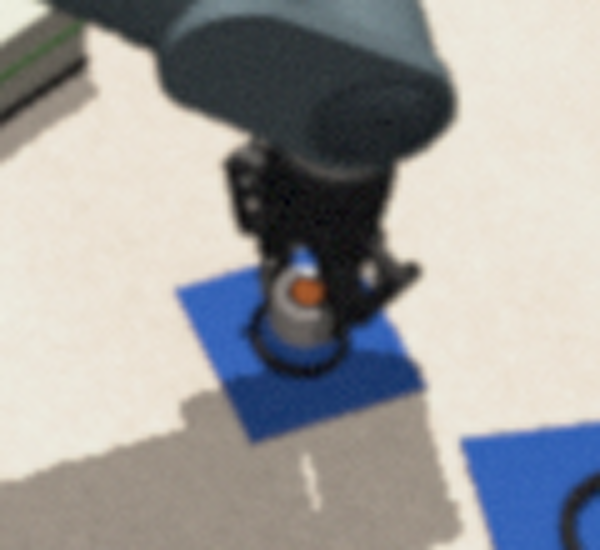

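The holder is centred over the ring: the ring's edge appears at crop row 108, predicted 111. Lowering gently.

Emit:
{"method": "step_arm", "body": {
  "deltas": [0,0,3,0,0,0,0,0,6,0,0,0,0,0,9,0,0,0,0,0,12,0,0,0,0,0,14,0,0,0,0,0,15.5,0,0,0,0,0,16.5,0,0,0,0,0,17,0,0,0,0,0,17,0,0,0,0,0,17,0,0,0]
}}

```text
clock: 24.4
tcp_pos: [561.9, -287.0, 14.3]
tool_rot: [[-1.0, 0.001, 0.0], [0.001, 1.0, -0.0], [-0.0, -0.0, -1.0]]
wrist_force: [-0.2, -0.0, -1.6]
opening: 38.4
```

Emit:
{"method": "step_arm", "body": {
  "deltas": [0,0,0.2,0,0,0,0,0,0.4,0,0,0,0,0,0.6,0,0,0,0,0,0.8,0,0,0,0,0,1,0,0,0,0,0,1,0,0,0,0,0,1,0,0,0,0,0,1,0,0,0,0,0,1,0,0,0,0,0,1,0,0,0]
}}

```text
clock: 25.4
tcp_pos: [561.9, -287.0, 13.2]
tool_rot: [[-1.0, 0.001, 0.0], [0.001, 1.0, -0.0], [-0.0, -0.0, -1.0]]
wrist_force: [-0.4, -0.4, 0.1]
opening: 38.7
```

Emit:
{"method": "step_arm", "body": {
  "deltas": [0,0,0.1,0,0,0,0,0,0.2,0,0,0,0,0,0.3,0,0,0,0,0,0.5,0,0,0,0,0,0.6,0,0,0,0,0,0.8,0,0,0,0,0,0.8,0,0,0,0,0,0.8,0,0,0,0,0,0.8,0,0,0,0,0,0.8,0,0,0]
}}

```text
clock: 26.4
tcp_pos: [561.9, -287.0, 12.5]
tool_rot: [[-1.0, 0.001, -0.0], [0.001, 1.0, 0.0], [0.0, 0.0, -1.0]]
wrist_force: [-1.6, 1.1, 2.0]
opening: 38.7
```

```bash
python3 r.py s10
```

```text
26.5 [ 561.87 -286.98   12.52] [[-1.6, 1.1, 2.0], [-1.6, 1.7, 2.2], [-0.7, 1.1, 2.4]]
```

It touches down with about +2.2 N at z=12.5; I predicted contact at 12.2. Releasing, then straight up.

Emit:
{"method": "step_arm", "body": {
  "deltas": [0,0,0,0,0,0,0,0,0,0,0,0,0,0,0,0,0,0,0,0,0,0,0,0,0,0,0,0,0,0,0,0,0,0,0,0,0,0,0,0,0,0,0,0,0,0,0,0,0,0,0,0,0,0,0,0,0,0,0,0],
  "grip": -1
}}

```text
clock: 27.5
tcp_pos: [561.9, -287.0, 12.4]
tool_rot: [[-1.0, 0.001, -0.0], [0.001, 1.0, 0.0], [0.0, 0.0, -1.0]]
wrist_force: [-0.4, -0.5, 0.5]
opening: 85.3
```

Emit:
{"method": "step_arm", "body": {
  "deltas": [0,0,-2,0,0,0,0,0,-6,0,0,0,0,0,-12,0,0,0,0,0,-24,0,0,0,0,0,-40,0,0,0,0,0,-60,0,0,0,0,0,-85,0,0,0,0,0,-110,0,0,0,0,0,-130,0,0,0,0,0,-140,0,0,0]
}}

```text
clock: 28.5
tcp_pos: [563.1, -287.9, 156.4]
tool_rot: [[-1.0, 0.001, 0.004], [0.001, 1.0, -0.003], [-0.004, -0.003, -1.0]]
wrist_force: [0.6, 0.3, 1.1]
opening: 85.4
```

Emit:
{"method": "step_arm", "body": {
  "deltas": [-20,0,0,0,0,0,-45,0,0,0,0,0,-65,0,0,0,0,0,-75,0,0,0,0,0,-75,0,0,0,0,0,-75,0,0,0,0,0,-75,0,0,0,0,0,-75,0,0,0,0,0,-75,0,0,0,0,0,-75,0,0,0,0,0]
}}

```text
clock: 29.5
tcp_pos: [636.6, -287.2, 152.5]
tool_rot: [[-1.0, 0.001, -0.0], [0.001, 1.0, -0.0], [0.0, -0.0, -1.0]]
wrist_force: [0.7, 0.8, 0.2]
opening: 85.4
```

Run:
```python
from h import *
from rig import manip
s=manip.observe();print({k:s[k] for k in('clock','tcp_pos','wrist_force','opening')})
i=manip.camera_info("wrist");im=manip.capture("wrist")[...,::-1].copy();cv2.imwrite("pics/w11.png",im)
m,b=blobs(im,(5,110,50),(22,255,255),100)
for c,st in b: print(c,st,onz(i,*c,33).round(1))
im=manip.capture("side")[...,::-1];cv2.imwrite("pics/side11.png",im)
```

```text
{'clock': 29.5, 'tcp_pos': array([ 636.62810126, -287.15636192,  152.5051231 ]), 'wrist_force': array([0.73184431, 0.79080015, 0.15427004]), 'opening': 85.44254804979974}
[315.58 110.57] [305  99  22  24 410] [ 561.3 -287.2   33. ]
```

View pics/w11.png

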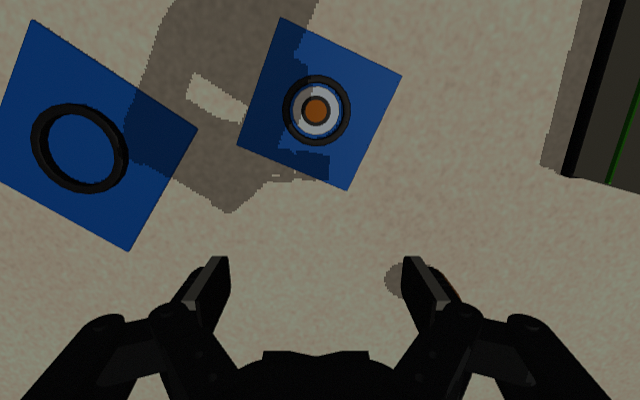

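View pics/side11.png

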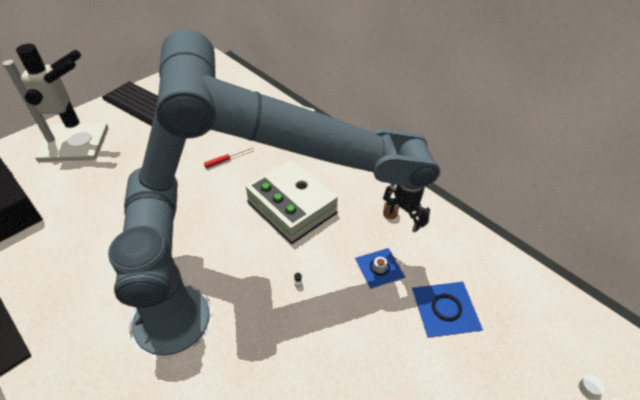

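The holder stands upright in the small mat's cup, with its window at (316,111) inside the ring. It measures (561.3,-287.2), within 1 mm of the cup centre. The vial and screwdriver are where they were, and the arm is clear.

```bash
python3 -c "
from rig import manip
print(manip.hand_in())"
```

```text
the job is handed in; nothing more can be done
None
```

The aluminium sample holder is standing upright in the black cup on the smaller blue mat, and the job was handed in at about 30 s of the 72 s allowed.

- **Key press:** I tried the middle key first and it was the live one, so the other two were never touched. Pressing in steps of 1 mm or less, I felt it stiffen to about 6 N, then snap over, dropping to about 1.9 N. The side camera showed the lift up. I stopped there and backed off, and the cap sprang back.
- **Transfer:** I gripped the holder at 40 N, lifted it clear and lowered it until it touched the cup floor. Contact came at about 2 N, at a tool height of 12.5 mm against about 12.2 mm expected. I then opened the gripper and rose straight up.
- **Last checks:** The wrist camera put the holder at (561.3, -287.2) and the cup at about (562, -287). The vial and screwdriver looked unmoved.
- **What did not fully agree:**
  - While stiff, the key held at about 6 N over roughly 1.2 mm with a sideways force of about 2.5 N, instead of a clean peak and fall. I did not find the cause, but force stayed under 7 N.
  - Top and side cameras together put the cap tops about 8 mm too low (93 mm instead of 101 mm). I used the stated height, and contact confirmed it.
  - The gripper read an opening of 38.4 mm on the 40 mm holder.
  - The jar was mostly hidden by the gripper in the last pictures. The fingertips were at least 70 mm above its lid whenever they were near it.

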